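Find the barrel with the stuck core and start it on the shaker

ROBOT

A 6-joint arm with a two-finger parallel gripper is mounted at the origin on the work surface. World frame = base frame: x ahead of the robot, y to its left, z up, the work surface at z = 0. Lengths are in m, angles in degrees, forces in N, time in s.
With the tool pointing down it reaches from about 0.375 to 0.9 m from the base axis. Payload 3.1 kg.
Tool frame: the origin (TCP) lies on the centre line of the jaws, within the pads' length; the fingertips stand 19 mm ahead of it and the grasp point (between the pads) is the TCP (tips_ahead is the distance from the TCP to the fingertips, in m); z points along the fingers, y is the line along which they close (so a half turn about z gives the same grasp; the last joint's range is limited). The gripper opens to 87 mm and grips with 3 to 60 N. Pads are 19 mm wide; open, the fingers measure 117 mm over their backs; the gripper's body (75 mm by 190 mm) begins 51 mm behind the grasp point.
Start: joints at [-75.716, 30.224, 82.088, -0, 67.689, -10.227], TCP at [0.259, -0.569, 0.242] pointing down, gripper open.
Joint ranges: [-176.69, 176.69], [-43.24, 126.21], [12.49, 139.97], [-82, 262], [0, 151.66], [-163.58, 163.58]. Speed limits (degrees/s): [159.86, 159.86, 180, 180, 180, 180].

INTERFACE

Orientations are given as a 3x3 rotation matrix whose columns are the frame's x, y, z axes.
In Python, from rig import read_state, capture, hand_in, trace, landmark_of, tips_ahead gives the robot as it stands.
- The arm moves only by the shell command python3 -m jog 'ROWS'. ROWS is JSON, a list of rows, each an object of numbers: "tx", "ty", "tz": the shift along the tool's x, y, z in cm; "roll": the turn about the tool's z in rad; "jaw": the opening, from 0 (shut) to 1 (fully open). A call has 1 to 8 rows; each row shifts and turns the commanded pose from where the row before left it, along the tool's axes as they then stand; what a row does not reach is not made up. A row lasts 1/10 s, in which the tool goes at most 50 mm and 8.59 degrees, less where a joint would pass 70% of its speed; a pose out of reach is approached as far as the arm can. A call with a gripper value outside its range is refused whole. The fingers move at their own pace and stop on an object; the grip force is fixed at half the most. Time passes only in rows, so rows that do not move let the fingers close. It gives the time, the measured TCP pose, the force, the opening and the grip force at its end, in the units of the state.
- read_state(): the state, without advancing time (a new reading comes with each control period).
- capture(name): name is "side" or "top"; returns a dict with "img" (480x640x3 uint8, red, green, blue), "vertical_fov" (degrees; the focal length in pixels is half the picture's height over the tangent of half this angle, whatever the lens; pixels are square), "cx", "cy" (the principal point, pixels), "k1" (the pictures are not rectified: a ray, as slopes to the right and down, at radius r is drawn at 1 + k1 r^2 times it, then the intrinsics apply), "cam_to_world" (4x4, takes a point from camera to world coordinates). Camera axes: x right, y up, looking along -z (the intrinsics and any distortion apply to the point x, -y, -z); pixel columns grow to the right and rows downward; lengths in m; the calibration is good to about 2 mm. A picture is of the moment at which its call begins. There is no depth.
- hand_in(): hands the job in; it is judged then, once.
Trained networks look in the newest picture that a camera, given by its name, has taken for a name from the list of things; names that differ only in an ending like _2 or _b are one class to them, and where a whole thing is asked for, a point or a joint stands for the part that bears it (a point fixed in the world has none). Each returns a list of dicts, best first, with "p" (0 to 1); they miss things now and then, are a little off and sometimes report something else, mostly with a low value. They report only what shows in the picture. A call takes as long as a camera call. They do not tell look-alikes from the thing itself.
- trace(camera, thing): "pixels" (480x640 bool, what is visible of it) and "bbox" ([left, top, width, height] in pixels, round what is visible of it).
- landmark_of(camera, thing): "point" ([row, column] in pixels: a listed point, or the origin of a listed thing).
The state is a dict: "time_s": time; "joint_positions": joint angles; "qvel": joint speeds; "tau": joint torques, N m; "position": TCP position; "tcp_rot": TCP orientation; "force": force on the tool from outside, world axes, zero at the start; "moment": the same for the moment, N m; "opening": opening from 0.0 (shut) to 1.0 (fully open); "grasp_force": force on a finger pad.
Only numpy, scipy, OpenCV 4.12 (cv2) and the standard library are available. Lean on these libraries where they do the work, as an engineer would, in place of code of your own. Each camera call takes 0.05 s, during which the arm holds its last target. There are 200 camera calls.

TASK

One of the four look-alike brass barrels on the grey mat still has its solid core stuck inside: find it by its weight, and set it down gently, upright, wholly on the shaker's round black pad. With it standing there, turn the red handle fully round to on (clockwise, towards the green dot) to shake the core loose. Leave the three hollow barrels standing on the mat and do not disturb the other things on the bench.

Things in the scene. Friction and masses are not known exactly. Their poses are not given: they have to be found in the camera images.
- barrel_1: one of four identical-looking brass barrels: upright cylinder 60 mm tall (plus a 3 mm button), collars 44 mm diameter at foot and head, 40 mm between (the fingers close on about 42 mm). Origin: centre of its underside, z up. Three are hollow, about 0.25 kg; one, in any place, has a solid core, about 0.65 kg: only the weight tells.
- barrel_2: one of four identical-looking brass barrels: upright cylinder 60 mm tall (plus a 3 mm button), collars 44 mm diameter at foot and head, 40 mm between (the fingers close on about 42 mm). Origin: centre of its underside, z up. Three are hollow, about 0.25 kg; one, in any place, has a solid core, about 0.65 kg: only the weight tells.
- barrel_3: one of four identical-looking brass barrels: upright cylinder 60 mm tall (plus a 3 mm button), collars 44 mm diameter at foot and head, 40 mm between (the fingers close on about 42 mm). Origin: centre of its underside, z up. Three are hollow, about 0.25 kg; one, in any place, has a solid core, about 0.65 kg: only the weight tells.
- barrel_4: one of four identical-looking brass barrels: upright cylinder 60 mm tall (plus a 3 mm button), collars 44 mm diameter at foot and head, 40 mm between (the fingers close on about 42 mm). Origin: centre of its underside, z up. Three are hollow, about 0.25 kg; one, in any place, has a solid core, about 0.65 kg: only the weight tells.
- mat: grey mat 260 x 260 mm, 4 mm thick, fixed to the bench; the barrels stand on it about 110 mm apart along its x and 140 mm along its y. Origin at the centre of its underside.
- shaker: vibrating plate: blue housing 170 mm (its x) x 260 mm (its y), top 60 mm above the bench, fixed. Origin at the centre of its underside. The round pad is towards its +y end, the red handle on a yellow plate towards its -y end.
- pad (a point): centre of the top face of the round black rubber pad on the shaker, 80 mm diameter, 66 mm above the bench
- switch_grip (a point): on the axis of the red rotary handle, at the height to grip it. The handle is a bar 58 mm long (point x) x 14 mm thick (point y), its top 12 mm above this point, its underside 19 mm below; the yellow plate is 28 mm below. The point turns with the handle. The white mark on one end of the bar points to the white dot at off, the green dot at on.
- switch (a joint): angle of the red handle, rad: 0 = off stop, 1.2 = on stop (69 degrees); grows as it turns clockwise seen from above; stiff, stays where it is left; starts at or near off
- washer: bystander: small flat brass washer, 30 mm diameter, 8 mm high, lying about the middle of the mat; origin: centre of its underside
- bottle: bystander: clear bottle with a blue cap, 60 mm diameter, 120 mm tall; origin: centre of its underside
- brush: bystander: small brush with a 170 mm overall length lying on the bench; origin: its middle
- screwdriver: bystander: screwdriver lying on the bench, 160 mm long; origin: its middle
- eyepiece: bystander: waisted brass eyepiece, 56 mm diameter, 45 mm tall; origin: centre of its underside
- jar: bystander: glass jar with a white lid, 60 mm diameter, 60 mm tall; origin: centre of its underside
- tray: bystander: clear open tray with compartments, 120 x 160 x 40 mm; origin: centre of its underside
Mind the look-alikes: they are no part of the job. What is shaped like the barrel_1 but blue is not meant. What is shaped like the barrel_3 but orange is not meant.

How it is judged:
By the outcome, as a careful person would: the job done as asked, in the order asked, and still so for the second after the job is handed in, with the robot touching nothing.
It also fails if it takes over 72 s, if anything falls off the work surface, if the arm or the gripper's body presses on something with over 40 N, if the wrist force passes 120 N, or if a joint passes its speed limit or range.

## Working session

There is one attempt and no reset: what is moved stays moved. The work goes in short steps, Python scripts to look and compute and a shell command to move; the robot and the scene stay as the last step left them, time stands still between calls to the robot, and variables do not carry over. Pictures are saved under pics/ and viewed, at most 10 in all, crops included, and the job is handed in when it is done.

```bash
mkdir -p pics; cat > h.py <<'E'
import numpy as np, cv2
from rig import *
def cam(c):
    f=240/np.tan(np.radians(c["vertical_fov"])/2)
    return np.array([[f,0,c["cx"]],[0,f,c["cy"]],[0,0,1.]]),np.array([c["k1"],0,0,0.]),np.array(c["cam_to_world"])
def w(c,rc,z):
    K,D,T=cam(c)
    x,y=cv2.undistortPoints(np.array([[[rc[1],rc[0]]]],float),K,D)[0,0]
    d=T[:3,:3]@np.array([x,-y,-1]); o=T[:3,3]
    return (o+d*(z-o[2])/d[2])
def pix(c,p):
    K,D,T=cam(c); q=T[:3,:3].T@(np.array(p)-T[:3,3]); q=np.array([q[0],-q[1],-q[2]])
    return cv2.projectPoints(q[None,None],np.zeros(3),np.zeros(3),K,D)[0][0,0]
E
python3 - <<'E'
from h import *
for n in("top","side"):
    c=capture(n); cv2.imwrite(f"pics/{n}0.png",c["img"][:,:,::-1]); print(n,c["cam_to_world"][:3][:,3])
    for t,z in(("barrel_1",.004),("pad",.066),("switch_grip",.088),("mat",0),("shaker",0),("washer",.004),("bottle",0),("eyepiece",0),("jar",0),("tray",0),("brush",.01),("screwdriver",.01)):
        for r in landmark_of(n,t)[:7]:
            if r["p"]>.2: print(t,round(r["p"],2),np.round(r["point"]),np.round(w(c,r["point"],z),3)[:2])
print({k:np.round(v,3) for k,v in read_state().items()}, tips_ahead)
E
```

```text
top [0.49342698 0.06958591 1.11886498]
barrel_1 0.9 [283. 181.] [0.475 0.379]
barrel_1 0.82 [232. 231.] [0.594 0.271]
barrel_1 0.79 [278. 237.] [0.489 0.253]
barrel_1 0.78 [341. 310.] [0.35  0.084]
barrel_1 0.69 [232. 298.] [0.596 0.117]
barrel_1 0.57 [282. 302.] [0.483 0.106]
barrel_1 0.46 [253. 268.] [0.546 0.185]
pad 0.81 [253. 442.] [ 0.552 -0.197]
pad 0.75 [146. 295.] [0.779 0.126]
pad 0.64 [281. 304.] [0.486 0.099]
switch_grip 0.87 [256. 506.] [ 0.547 -0.328]
switch_grip 0.71 [292. 363.] [ 0.464 -0.025]
switch_grip 0.44 [165. 439.] [ 0.738 -0.185]
mat 0.97 [253. 267.] [0.547 0.187]
shaker 0.69 [252. 458.] [ 0.558 -0.251]
washer 0.62 [257. 269.] [0.538 0.181]
bottle 0.71 [150. 362.] [ 0.791 -0.027]
eyepiece 0.83 [237. 142.] [0.577 0.474]
jar 0.84 [353. 129.] [0.315 0.493]
tray 0.82 [144. 296.] [0.803 0.127]
tray 0.43 [254. 458.] [ 0.554 -0.251]
brush 0.94 [292. 363.] [ 0.464 -0.033]
screwdriver 0.95 [167. 440.] [ 0.753 -0.207]
screwdriver 0.28 [291. 362.] [ 0.465 -0.03 ]
side [0.17886855 0.86898932 1.0501698 ]
barrel_1 0.98 [299. 280.] [0.598 0.263]
barrel_1 0.97 [355. 303.] [0.
[... 598 characters left out ...]
0.58 [242. 378.] [ 0.46  -0.012]
brush 0.21 [233. 242.] [0.795 0.128]
screwdriver 0.72 [167. 313.] [ 0.753 -0.199]
{'time_s': np.float64(1.3), 'joint_positions': array([-7.5715e+01,  3.0223e+01,  8.2089e+01,  1.0000e-03,  6.7690e+01,
       -1.0228e+01]), 'qvel': array([-0.091, -0.033, -0.056,  0.03 , -0.03 ,  0.007]), 'tau': array([  0.   , -44.001, -17.698,   0.063,   0.05 ,  -0.   ]), 'position': array([ 0.259, -0.569,  0.242]), 'tcp_rot': array([[ 0.91 ,  0.415,  0.   ],
       [ 0.415, -0.91 ,  0.   ],
       [ 0.   , -0.   , -1.   ]]), 'force': array([-0.06 ,  0.328, -0.345]), 'moment': array([-0.006, -0.007,  0.029]), 'grasp_force': np.float64(0.0), 'opening': np.float64(0.996)} 0.019
```

View pics/top0.png

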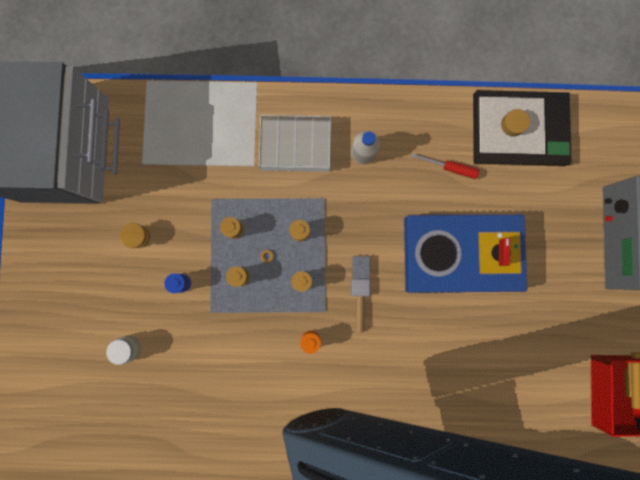

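View pics/side0.png

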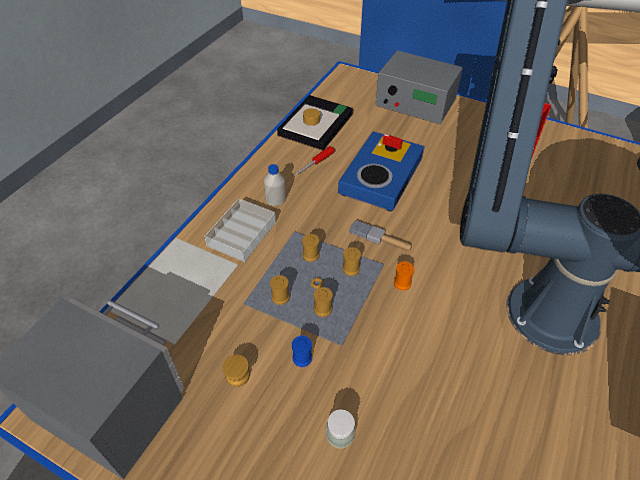

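Candidates in the top picture, as (row, col): brass barrels on the mat at (227,231), (230,300), (276,236) and (281,302). Not meant: blue (283,177), orange (342,310), the eyepiece (235,134) and the brass disc on the scale (122,516). I choose the four on the mat, and will now measure them more precisely and check a close crop.

```bash
cat >> h.py <<'E'
from scipy.optimize import least_squares
A=np.linspace(0,2*np.pi,40)
def cylpts(x,y,zb):
    return np.array([[x+r*np.cos(a),y+r*np.sin(a),zb+z] for r,z in((.022,0),(.022,.008),(.022,.052),(.022,.060),(.008,.063)) for a in A])
def pixs(c,P):
    K,D,T=cam(c); q=(P-T[:3,3])@T[:3,:3]*[1,-1,-1]
    return cv2.projectPoints(q[:,None],np.zeros(3),np.zeros(3),K,D)[0][:,0]
def hullc(c,P):
    m=cv2.moments(cv2.convexHull(pixs(c,P).astype(np.float32)[:,None])); return np.array([m["m10"],m["m01"]])/m["m00"]
def cen(m):
    m=cv2.moments(m.astype(np.uint8)); return np.array([m["m10"],m["m01"]])/m["m00"]
def fit(cs,cents,x0,zb):
    f=lambda p:np.concatenate([hullc(c,cylpts(p[0],p[1],zb))-e for c,e in zip(cs,cents)])
    s=least_squares(f,x0,diff_step=1e-4,x_scale=.1); return s.x,s.fun
E
python3 - <<'E'
from h import *
C={n:capture(n) for n in("top","side")}
tr={n:[t for t in trace(n,"barrel_1") if t["p"]>.3] for n in C}
for g in((.595,.265),(.595,.108),(.488,.247),(.48,.108)):
    cs,ce=[],[]
    for n,c in C.items():
        e=hullc(c,cylpts(*g,.004)); b=min(tr[n],key=lambda t:np.hypot(*(cen(t["pixels"])-e)))
        m=cen(b["pixels"])
        if np.hypot(*(m-e))<12: cs.append(c);ce.append(m)
        x,r=fit([c],[m],g,.004); print(n,np.round(x,4),b["pixels"].sum(),end=" ")
    x,r=fit(cs,ce,g,.004); print("both",np.round(x,4),np.round(r,1))
# red handle, yellow plate, pad by colour
for n,c in C.items():
    hsv=cv2.cvtColor(c["img"],cv2.COLOR_RGB2HSV); sh=max(trace(n,"shaker"),key=lambda t:t["p"])["pixels"]
    sh=cv2.morphologyEx(sh.astype(np.uint8),cv2.MORPH_CLOSE,np.ones((25,25)))>0
    H,S,V=hsv[...,0],hsv[...,1],hsv[...,2]
    red=sh&((H<6)|(H>172))&(S>150)&(V>60); yel=sh&(H>18)&(H<32)&(S>150)
    for nm,m,z in(("red",red,.097),("yel",yel,.062)):
        (q,s,a)=cv2.minAreaRect(np.argwhere(m)[:,::-1].astype(np.float32)); print(n,nm,m.sum(),np.round(q),np.round(s),round(a),np.round(w(c,q[::-1],z),4))
    for t in trace(n,"pad")[:2]: m=t["pixels"]; print(n,"pad",t["p"],m.sum(),t["bbox"],np.round(w(c,cen(m)[::-1],.066),4))
    for t in trace(n,"switch_grip")[:2]: m=t["pixels"]; print(n,"sw",t["p"],m.sum(),t["bbox"],np.round(cen(m)))
    for t in landmark_of(n,"pad")[:1]: print(np.round(w(c,t["point"],.066),4))
    hull=cv2.convexHull(np.argwhere(sh)[:,::-1]); ap=cv2.approxPolyDP(hull,8,True)[:,0]; print(n,"shk",[(p.tolist(),np.round(w(c,p[::-1],.06)[:2],3).tolist()) for p in ap])
t=C["top"]["img"]; a=cv2.resize(t[190:320,200:330],(400,400),interpolation=2); b=cv2.resize(t[205:300,400:495+38],(560,400),interpolation=2)[:,160:]
cv2.imwrite("pics/crop1.png",np.hstack([a,b])[:,:,::-1])
s=C["side"]["img"]; cv2.imwrite("pics/crop2.png",cv2.resize(s[125:215,330:430],(800,600)[:1]*2,interpolation=2)[:600][:,:,::-1])
E
```

```text
top [0.5998 0.2628] 405 side [0.6004 0.2598] 433 both [0.5999 0.2616] [ 0.5 -0.  -0.2  0.6]
top [0.5972 0.1103] 334 side [0.5978 0.1079] 373 both [0.5973 0.1096] [ 0.4 -0.  -0.1  0.5]
top [0.494  0.2459] 380 side [0.4923 0.2424] 474 both [0.4931 0.2444] [ 0.6  0.4 -0.7  0.5]
top [0.4863 0.105 ] 292 side [0.4853 0.0997] 415 both [0.4857 0.1032] [ 0.8  0.3 -0.7  0.9]
top red 258 [504. 252.] [25. 11.] 90 [ 0.5553 -0.3197  0.097 ]
top yel 1143 [500. 252.] [39. 41.] 90 [ 0.5551 -0.3242  0.062 ]
top pad 0.32 425 [493.9, 238.8, 16.8, 25.9] [ 0.5566 -0.328   0.066 ]
top sw 0.66 440 [489.9, 234.6, 19.2, 32.1] [502. 251.]
[ 0.5478 -0.1972  0.066 ]
top shk [([527, 289], [0.477, -0.385]), ([407, 291], [0.468, -0.123]), ([404, 218], [0.626, -0.116]), ([523, 215], [0.639, -0.378])]
side red 183 [391. 142.] [19. 10.] 13 [ 0.5523 -0.3155  0.097 ]
side yel 358 [388. 155.] [33. 36.] 18 [ 0.5506 -0.2953  0.062 ]
side pad 0.92 4213 [334.7, 136.6, 87.5, 76.3] [ 0.5412 -0.2159  0.066 ]
side sw 0.54 280 [383.8, 132.3, 20.0, 19.3] [392. 143.]
[ 0.5569 -0.1779  0.066 ]
side shk [([422, 147], [0.476, -0.381]), ([391, 210], [0.458, -0.089]), ([339, 193], [0.61, -0.084]), ([372, 133], [0.637, -0.375])]
```

View pics/crop1.png

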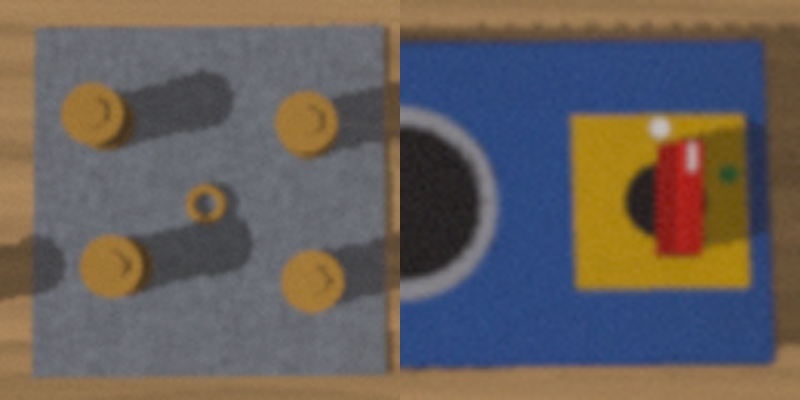

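View pics/crop2.png

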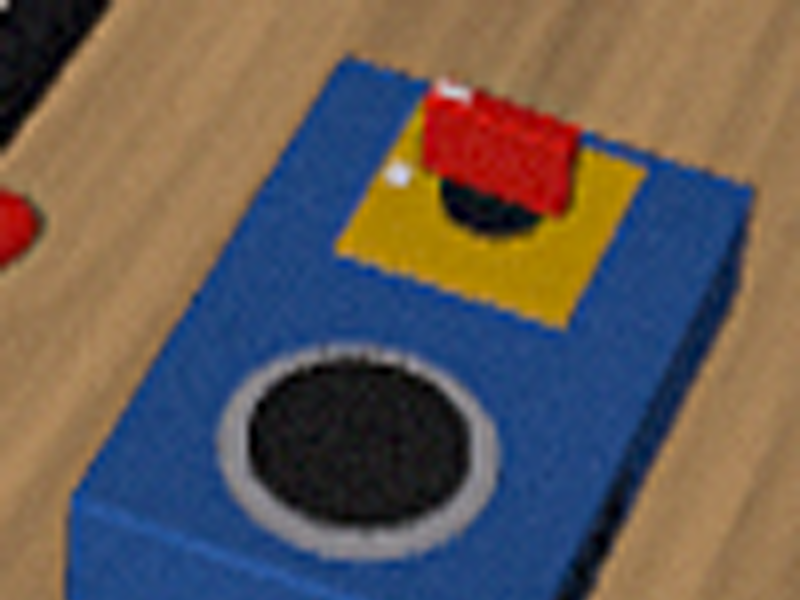

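The crop shows the four upright brass barrels around the washer. The handle's mark end points towards +x, near the white dot at crop (660,128), and the green dot is clockwise of it at (728,175). Next I refine the pad and the handle and work out the first move.

```bash
cat >> h.py <<'E'
from scipy.optimize import minimize
def boxpts(x,y,z,th):
    R=np.array([[np.cos(th),-np.sin(th)],[np.sin(th),np.cos(th)]])
    return np.array([[*(R@[a*.029,b*.007]+[x,y]),z+h] for a in(-1,1) for b in(-1,1) for h in(-.019,.012)])
def poly(c,P,s=8):
    m=np.zeros((480*s,640*s),np.uint8) if s==1 else None
    h=cv2.convexHull(pixs(c,P).astype(np.float32)[:,None]); return h
def iou(c,P,m,s=6):
    ys,xs=np.nonzero(m); l,t,r,b=xs.min()-8,ys.min()-8,xs.max()+9,ys.max()+9
    M=cv2.resize(m[t:b,l:r].astype(np.uint8),None,fx=s,fy=s,interpolation=0)
    Q=np.zeros_like(M); h=((poly(c,P)+.5-[l,t])*s-.5); cv2.fillConvexPoly(Q,np.round(h).astype(np.int32),1)
    return (M&Q).sum()/(M|Q).sum()
def hmask(c):
    e=pix(c,(.555,-.33,.09)); hsv=cv2.cvtColor(c["img"],cv2.COLOR_RGB2HSV); H,S,V=[hsv[...,i].astype(int) for i in range(3)]
    m=(((H<6)|(H>172))&(S>120)&(V>50))
    yy,xx=np.mgrid[:480,:640]; return m&(np.hypot(xx-e[0],yy-e[1])<28)
def handle(z=.09,th0=0,cams=("top","side"),g=(.555,-.328)):
    C={n:capture(n) for n in cams}; ms={}
    for n,c in C.items():
        m=hmask(c); h=cv2.convexHull(np.argwhere(m)[:,::-1].astype(np.int32)); q=np.zeros((480,640),np.uint8); cv2.fillConvexPoly(q,h,1); ms[n]=q
    best=None
    for t in th0+np.radians([-20,0,20]):
        f=lambda p:-sum(iou(C[n],boxpts(p[0],p[1],z,p[2]),ms[n]) for n in C)
        s=minimize(f,[*g,t],method="Nelder-Mead",options=dict(initial_simplex=[[*g,t],[g[0]+.01,g[1],t],[g[0],g[1]+.01,t],[*g,t+.2]],xatol=1e-4,fatol=1e-4))
        if best is None or s.fun<best.fun: best=s
    return best.x[:2],np.degrees(best.x[2]),best.fun
E
python3 - <<'E'
from h import *
for z in(.086,.09,.094): print(z,handle(z))
for n in("top","side"):
    c=capture(n); e=pix(c,(.552,-.19,.066)); V=c["img"].max(2).astype(int); sat=V-c["img"].min(2)
    yy,xx=np.mgrid[:480,:640]; near=np.hypot(xx-e[0],yy-e[1])<32
    for nm,m in(("dark",near&(V<70)&(sat<30)),("disc",near&(sat<30))):
        k,l,st,ce=cv2.connectedComponentsWithStats(m.astype(np.uint8)); i=1+np.argmax(st[1:,4]); print(n,nm,st[i],np.round(w(c,ce[i][::-1],.066),4))
    g=c["img"].astype(int); gm=near.copy(); e2=pix(c,(.555,-.33,.062)); n2=np.hypot(xx-e2[0],yy-e2[1])<26
    wh=n2&(g.min(2)>150); print("white",[ (p[::-1],np.round(w(c,p,.062)[:2],3)) for p in np.argwhere(wh)][::3])
    gr=n2&(g[...,1]>g[...,0]+25)&(g[...,1]>g[...,2]+15); 
    if gr.any(): print("green",np.round(w(c,cen(gr)[::-1],.062),4))
print(np.round(read_state()["joint_positions"],1))
E
```

```text
0.086 (array([ 0.55567978, -0.32519104]), np.float64(-0.11351246142253171), np.float64(-1.4699621568590393))
0.09 (array([ 0.55469166, -0.32397478]), np.float64(0.6257935830791972), np.float64(-1.5646946738081096))
0.094 (array([ 0.55371592, -0.32233398]), np.float64(1.161896899883257), np.float64(-1.648458541601751))
top dark [ 421  235   36   36 1002] [ 0.5517 -0.1892  0.066 ]
top disc [ 415  230   46   46 1638] [ 0.5514 -0.1883  0.066 ]
white [(array([498, 234]), array([ 0.595, -0.321])), (array([498, 235]), array([ 0.593, -0.321])), (array([501, 235]), array([ 0.593, -0.328])), (array([500, 236]), array([ 0.591, -0.326])), (array([507, 243]), array([ 0.576, -0.341]))]
green [ 0.5711 -0.3595  0.062 ]
side dark [361 165  28  20 424] [ 0.5517 -0.1934  0.066 ]
side disc [357 164  35  24 652] [ 0.5503 -0.1894  0.066 ]
white [(array([385, 134]), array([ 0.599, -0.386])), (array([387, 135]), array([ 0.591, -0.384])), (array([380, 144]), array([ 0.593, -0.333]))]
[-75.7  30.2  82.1   0.   67.7 -10.2]
```

```bash
python3 -m jog '[{"tx":3.03,"ty":-3.23,"jaw":1},{"tx":3.03,"ty":-3.23},{"tx":3.03,"ty":-3.23},{"tx":3.03,"ty":-3.23},{"tx":3.03,"ty":-3.23},{"tx":3.03,"ty":-3.23},{"tx":3.03,"ty":-3.23},{"tx":3.03,"ty":-3.23}]' && python3 -m jog '[{"tx":3.03,"ty":-3.23},{"tx":3.03,"ty":-3.23},{"tx":3.03,"ty":-3.23},{"tx":3.03,"ty":-3.23},{"tx":3.03,"ty":-3.23},{"tx":3.03,"ty":-3.23},{"tx":3.03,"ty":-3.23},{"tx":3.03,"ty":-3.23}]' && python3 -m jog '[{"roll":0.142},{"roll":0.142},{"roll":0.143},{"tz":3},{"tz":3},{"tz":3},{},{}]'
python3 - <<'E'
from h import *
s=read_state(); print({k:np.round(v,3) for k,v in s.items()})
E
```

```text
{'time_s': np.float64(2.3), 'joint_positions': array([-7.5716e+01,  3.0223e+01,  8.2088e+01,  1.0000e-03,  6.7690e+01,
       -1.0227e+01]), 'qvel': array([-0.045, -0.016, -0.012, -0.002, -0.058,  0.114]), 'tau': array([  0.   , -44.   , -17.698,   0.063,   0.051,  -0.   ]), 'position': array([ 0.259, -0.569,  0.242]), 'tcp_rot': array([[ 0.91 ,  0.415,  0.   ],
       [ 0.415, -0.91 ,  0.   ],
       [ 0.   , -0.   , -1.   ]]), 'force': array([-0.916,  0.319, -0.783]), 'moment': array([-0.025,  0.035,  0.004]), 'grasp_force': np.float64(0.0), 'opening': np.float64(0.999)}$[0]: bad value
```

```bash
python3 -m jog '[{"tx":3.03,"ty":-3.23,"tz":0,"roll":0,"jaw":1}]'; python3 -m jog --help | head -20
```

```text
time_s: 2.4
position: [0.2724, -0.5318, 0.2418]
tcp_rot: [[0.912, 0.411, 0.001], [0.411, -0.912, -0.007], [-0.002, 0.007, -1.0]]
force: [1.1, 0.9, 0.1]
opening: 1.001
grasp_force: 0.0invalid input: not JSON, or not a number
```

```bash
python3 -m jog '[{"tx":3.03,"ty":-3.23,"tz":0,"roll":0,"jaw":1},{"tx":3.03,"ty":-3.23,"tz":0,"roll":0,"jaw":1},{"tx":3.03,"ty":-3.23,"tz":0,"roll":0,"jaw":1},{"tx":3.03,"ty":-3.23,"tz":0,"roll":0,"jaw":1},{"tx":3.03,"ty":-3.23,"tz":0,"roll":0,"jaw":1},{"tx":3.03,"ty":-3.23,"tz":0,"roll":0,"jaw":1},{"tx":3.03,"ty":-3.23,"tz":0,"roll":0,"jaw":1},{"tx":3.03,"ty":-3.23,"tz":0,"roll":0,"jaw":1}]' && python3 -m jog '[{"tx":3.03,"ty":-3.23,"tz":0,"roll":0,"jaw":1},{"tx":3.03,"ty":-3.23,"tz":0,"roll":0,"jaw":1},{"tx":3.03,"ty":-3.23,"tz":0,"roll":0,"jaw":1},{"tx":3.03,"ty":-3.23,"tz":0,"roll":0,"jaw":1},{"tx":3.03,"ty":-3.23,"tz":0,"roll":0,"jaw":1},{"tx":3.03,"ty":-3.23,"tz":0,"roll":0,"jaw":1},{"tx":3.03,"ty":-3.23,"tz":0,"roll":0,"jaw":1},{"tx":0,"ty":0,"tz":0,"roll":0.142,"jaw":1}]' && python3 -m jog '[{"tx":0,"ty":0,"tz":2,"roll":0.142,"jaw":1},{"tx":0,"ty":0,"tz":3,"roll":0.143,"jaw":1},{"tx":0,"ty":0,"tz":3,"roll":0,"jaw":1},{"tx":0,"ty":0,"tz":1,"roll":0,"jaw":1},{"tx":0,"ty":0,"tz":0,"roll":0,"jaw":1}]'
```

```text
time_s: 3.2
position: [0.3873, -0.1895, 0.2419]
tcp_rot: [[0.91, 0.414, 0.001], [0.414, -0.91, -0.001], [0.001, 0.001, -1.0]]
force: [0.7, -0.1, 0.9]
opening: 0.999
grasp_force: 0.0
time_s: 4.0
position: [0.4876, 0.1073, 0.2419]
tcp_rot: [[0.959, 0.284, 0.003], [0.284, -0.959, 0.002], [0.003, -0.001, -1.0]]
force: [-0.6, -0.3, -0.1]
opening: 1.003
grasp_force: 0.0
time_s: 4.5
position: [0.4852, 0.1027, 0.1505]
tcp_rot: [[1.0, 0.001, -0.003], [0.001, -1.0, 0.0], [-0.003, -0.0, -1.0]]
force: [-0.4, -0.3, -0.1]
opening: 1.0
grasp_force: 0.0
```

```bash
python3 -m jog '[{"tx":0,"ty":0,"tz":3,"roll":0,"jaw":1},{"tx":0,"ty":0,"tz":3,"roll":0,"jaw":1},{"tx":0,"ty":0,"tz":3,"roll":0,"jaw":1},{"tx":0,"ty":0,"tz":2.15,"roll":0,"jaw":1},{"tx":0,"ty":0,"tz":0,"roll":0,"jaw":1},{"tx":0,"ty":0,"tz":0,"roll":0,"jaw":0.4},{"tx":0,"ty":0,"tz":0,"roll":0,"jaw":0.4},{"tx":0,"ty":0,"tz":0,"roll":0,"jaw":0.4}]' && python3 -m jog '[{"tx":0,"ty":0,"tz":0,"roll":0,"jaw":0.4},{"tx":0,"ty":0,"tz":0,"roll":0,"jaw":0.4}]'
```

```text
time_s: 5.3
position: [0.4872, 0.1027, 0.0416]
tcp_rot: [[1.0, 0.001, 0.003], [0.001, -1.0, -0.0], [0.003, 0.0, -1.0]]
force: [0.4, -0.6, 1.1]
opening: 0.812
grasp_force: 0.0
time_s: 5.5
position: [0.4864, 0.1027, 0.0408]
tcp_rot: [[1.0, 0.001, 0.001], [0.001, -1.0, -0.0], [0.001, 0.0, -1.0]]
force: [0.4, -1.4, 0.2]
opening: 0.631
grasp_force: 0.0
```

```bash
python3 -m jog '[{"tx":0,"ty":0,"tz":0,"roll":0,"jaw":0.3},{"tx":0,"ty":0,"tz":0,"roll":0,"jaw":0.3},{"tx":0,"ty":0,"tz":0,"roll":0,"jaw":0.3},{"tx":0,"ty":0,"tz":0,"roll":0,"jaw":0.3}]' && python3 -m jog '[{"tx":0,"ty":0,"tz":-1,"roll":0,"jaw":0.3},{"tx":0,"ty":0,"tz":-1,"roll":0,"jaw":0.3},{"tx":0,"ty":0,"tz":0,"roll":0,"jaw":0.3},{"tx":0,"ty":0,"tz":0,"roll":0,"jaw":0.3},{"tx":0,"ty":0,"tz":0,"roll":0,"jaw":0.3}]' && python3 -m jog '[{"tx":0,"ty":0,"tz":0,"roll":0,"jaw":0.3}]'
```

```text
time_s: 5.9
position: [0.4861, 0.1026, 0.0402]
tcp_rot: [[1.0, 0.001, 0.0], [0.001, -1.0, -0.0], [0.0, 0.0, -1.0]]
force: [-0.2, -1.7, 4.0]
opening: 0.475
grasp_force: 30.0
time_s: 6.4
position: [0.4857, 0.1028, 0.0599]
tcp_rot: [[1.0, 0.001, -0.001], [0.001, -1.0, 0.0], [-0.001, -0.0, -1.0]]
force: [0.1, 0.2, -7.1]
opening: 0.474
grasp_force: 30.0
time_s: 6.5
position: [0.4857, 0.1027, 0.0597]
tcp_rot: [[1.0, 0.001, -0.001], [0.001, -1.0, 0.0], [-0.001, -0.0, -1.0]]
force: [-0.4, 0.4, -6.0]
opening: 0.478
grasp_force: 30.0
```

```bash
python3 -m jog '[{"tx":0,"ty":0,"tz":-2,"roll":0,"jaw":0.3},{"tx":0,"ty":0,"tz":-3,"roll":0,"jaw":0.3},{"tx":0,"ty":0,"tz":-3,"roll":0,"jaw":0.3},{"tx":0,"ty":0,"tz":-2,"roll":0,"jaw":0.3},{"tx":0,"ty":0,"tz":0,"roll":0,"jaw":0.3},{"tx":0,"ty":0,"tz":0,"roll":0,"jaw":0.3}]'; for i in 1 2 3; do python3 -m jog '[{"tx":0,"ty":0,"tz":0,"roll":0,"jaw":0.3}]' | grep force; done
```

```text
time_s: 7.1
position: [0.4854, 0.1027, 0.1596]
tcp_rot: [[1.0, 0.001, -0.001], [0.001, -1.0, 0.0], [-0.001, -0.0, -1.0]]
force: [-0.6, 0.2, -7.3]
opening: 0.473
grasp_force: 30.0
force: [-0.1, 0.3, -6.8]
grasp_force: 30.0
force: [-1.0, 0.1, -6.4]
grasp_force: 30.0
force: [-0.2, 0.7, -6.9]
grasp_force: 30.0
```

About 6.7 N, so this is the solid one (a hollow barrel would read 2.5 N). I carry it over to the pad.

```bash
python3 -m jog '[{"tx":0.4,"ty":1.8,"tz":0,"roll":0,"jaw":0.3},{"tx":0.8,"ty":3.6,"tz":0,"roll":0,"jaw":0.3},{"tx":1,"ty":4.2,"tz":0,"roll":0,"jaw":0.3},{"tx":1,"ty":4.2,"tz":0,"roll":0,"jaw":0.3},{"tx":1,"ty":4.2,"tz":0,"roll":0,"jaw":0.3},{"tx":1,"ty":4.2,"tz":0,"roll":0,"jaw":0.3},{"tx":0.7,"ty":3.6,"tz":0,"roll":0,"jaw":0.3},{"tx":0.5,"ty":2.2,"tz":0,"roll":0,"jaw":0.3}]' && python3 -m jog '[{"tx":0.2,"ty":1.2,"tz":0,"roll":0,"jaw":0.3},{"tx":0,"ty":0,"tz":1,"roll":0,"jaw":0.3},{"tx":0,"ty":0,"tz":1.5,"roll":0,"jaw":0.3},{"tx":0,"ty":0,"tz":1,"roll":0,"jaw":0.3},{"tx":0,"ty":0,"tz":0.5,"roll":0,"jaw":0.3},{"tx":0,"ty":0,"tz":0.3,"roll":0,"jaw":0.3},{"tx":0,"ty":0,"tz":0,"roll":0,"jaw":0.3},{"tx":0,"ty":0,"tz":0,"roll":0,"jaw":0.3}]'
python3 - <<'E'
from h import *
c=capture("side"); cv2.imwrite("pics/s2.png",cv2.resize(c["img"][60:230,300:520],(800,600),interpolation=2)[:,:,::-1])
E
```

```text
time_s: 8.2
position: [0.5509, -0.1807, 0.1593]
tcp_rot: [[1.0, -0.002, 0.001], [-0.002, -1.0, -0.001], [0.001, 0.001, -1.0]]
force: [-0.6, -0.2, -6.2]
opening: 0.476
grasp_force: 30.0
time_s: 9.0
position: [0.5527, -0.1891, 0.1174]
tcp_rot: [[1.0, 0.001, 0.001], [0.001, -1.0, -0.0], [0.001, 0.0, -1.0]]
force: [0.0, -0.0, -6.5]
opening: 0.473
grasp_force: 30.0
```

View pics/s2.png

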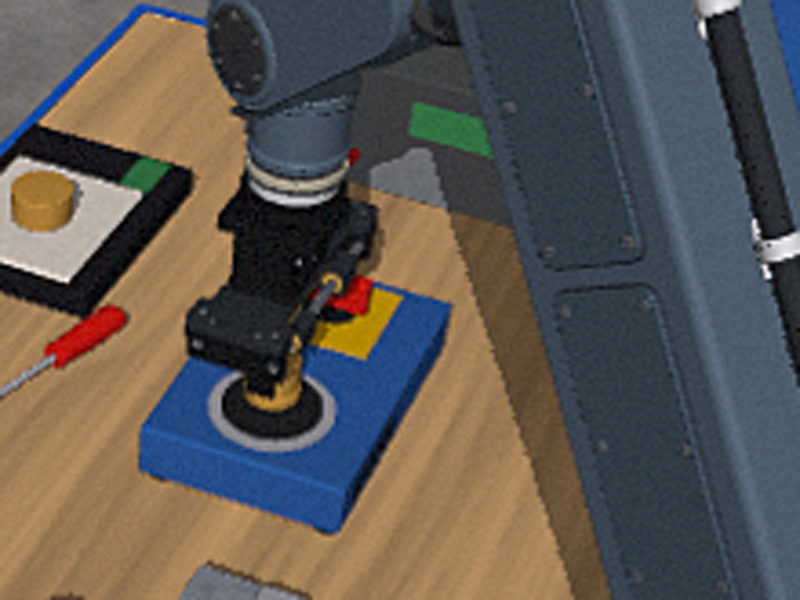

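The crop shows the barrel held upright over the middle of the black pad, at crop (270,390). I lower it gently.

```bash
python3 -m jog '[{"tx":-0.1,"ty":0,"tz":0.5,"roll":0,"jaw":0.3},{"tx":0,"ty":0,"tz":0.4,"roll":0,"jaw":0.3},{"tx":0,"ty":0,"tz":0.3,"roll":0,"jaw":0.3},{"tx":0,"ty":0,"tz":0,"roll":0,"jaw":0.3},{"tx":0,"ty":0,"tz":0,"roll":0,"jaw":0.3}]'; for i in 1 2; do python3 -m jog '[{"tx":0,"ty":0,"tz":0.1,"roll":0,"jaw":0.3},{"tx":0,"ty":0,"tz":0,"roll":0,"jaw":0.3}]'|egrep 'pos|force: \['; done
```

```text
time_s: 9.55
position: [0.5512, -0.1893, 0.1049]
tcp_rot: [[1.0, 0.001, -0.0], [0.001, -1.0, 0.0], [-0.0, -0.0, -1.0]]
force: [-0.4, -0.3, -6.1]
opening: 0.476
grasp_force: 30.0
position: [0.5513, -0.1893, 0.1041]
force: [-0.2, 0.0, -6.8]
position: [0.5512, -0.1892, 0.103]
force: [0.9, 0.9, -5.4]
```

```bash
for i in 1 2; do python3 -m jog '[{"tx":0,"ty":0,"tz":0.05,"roll":0,"jaw":0.3},{"tx":0,"ty":0,"tz":0,"roll":0,"jaw":0.3}]'|egrep 'pos|force: \['; done
```

```text
position: [0.5512, -0.1892, 0.1025]
force: [-0.1, -0.2, -6.7]
position: [0.5513, -0.1893, 0.1023]
force: [-0.8, 0.9, -5.1]
```

```bash
for i in 1 2 3; do python3 -m jog '[{"tx":0,"ty":0,"tz":0.05,"roll":0,"jaw":0.3},{"tx":0,"ty":0,"tz":0,"roll":0,"jaw":0.3}]'|egrep 'pos|force: \['; done
```

```text
position: [0.5513, -0.1892, 0.1023]
force: [-2.2, 0.8, 0.9]
position: [0.5513, -0.1893, 0.1023]
force: [-2.4, 1.2, 5.4]
position: [0.5513, -0.1892, 0.1022]
force: [-3.1, 1.9, 7.9]
```

```bash
python3 -m jog '[{"tx":0,"ty":0,"tz":0,"roll":0,"jaw":0.6},{"tx":0,"ty":0,"tz":0,"roll":0,"jaw":1},{"tx":0,"ty":0,"tz":0,"roll":0,"jaw":1},{"tx":0,"ty":0,"tz":0,"roll":0,"jaw":1},{"tx":0,"ty":0,"tz":0,"roll":0,"jaw":1},{"tx":0,"ty":0,"tz":0,"roll":0,"jaw":1}]' && python3 -m jog '[{"tx":0,"ty":0,"tz":-1.5,"roll":0,"jaw":1},{"tx":0,"ty":0,"tz":-2.5,"roll":0,"jaw":1},{"tx":0,"ty":0,"tz":-3,"roll":0,"jaw":1},{"tx":0,"ty":0,"tz":-2,"roll":0,"jaw":1},{"tx":0.1,"ty":3.3,"tz":0,"roll":0,"jaw":1},{"tx":0.2,"ty":3.5,"tz":0,"roll":0,"jaw":1},{"tx":0.1,"ty":3.5,"tz":0,"roll":0,"jaw":1},{"tx":0,"ty":3.3,"tz":0,"roll":0,"jaw":1}]'
python3 - <<'E'
import h
from h import *
C={n:capture(n) for n in("top","side")}
for n in C: cv2.imwrite(f"pics/{n}3.png",C[n]["img"][:,:,::-1])
c=C["side"]; x,r=None,None
for t in trace("side","barrel_1"):
    m=t["pixels"]; e=hullc(c,cylpts(.5513,-.1892,.066))
    if np.hypot(*(cen(m)-e))<25: print("barrel on pad",t["p"],m.sum(),t["bbox"],fit([c],[cen(m)],(.55,-.19),.066)[0])
old={n:dict(C[n],img=cv2.imread(f"pics/{n}0.png")[:,:,::-1].copy()) for n in C}
h.capture=lambda n:old[n]
for z in(.094,.098,.102): print(z,h.handle(z))
E
```

```text
time_s: 11.55
position: [0.5513, -0.1893, 0.1004]
tcp_rot: [[1.0, 0.001, -0.0], [0.001, -1.0, 0.0], [-0.0, -0.0, -1.0]]
force: [-0.5, -0.2, -0.5]
opening: 0.933
grasp_force: 0.0
time_s: 12.35
position: [0.5554, -0.3266, 0.1906]
tcp_rot: [[1.0, 0.001, 0.0], [0.001, -1.0, -0.0], [0.0, 0.0, -1.0]]
force: [1.2, -0.7, -0.0]
opening: 1.003
grasp_force: 0.0
barrel on pad 0.95 390 [367.7, 156.3, 16.1, 24.6] [ 0.55025155 -0.19005359]
0.094 (array([ 0.55376039, -0.32229636]), np.float64(0.811101771637018), np.float64(-1.6600278656174874))
0.098 (array([ 0.55292494, -0.320608  ]), np.float64(0.9391236502730306), np.float64(-1.727470145356564))
0.102 (array([ 0.55231972, -0.31858584]), np.float64(-0.7275954588487071), np.float64(-1.7057994629138102))
```

```bash
python3 -c "
import cv2,numpy as np
s=cv2.imread('pics/side3.png')[90:220,310:470]; t=cv2.imread('pics/top0.png')[205:300,475:535]
cv2.imwrite('pics/v3.png',np.hstack([cv2.resize(s,(520,422),interpolation=2),cv2.resize(t,(266,422),interpolation=2)]))"
```

```text
(no output)
```

View pics/v3.png

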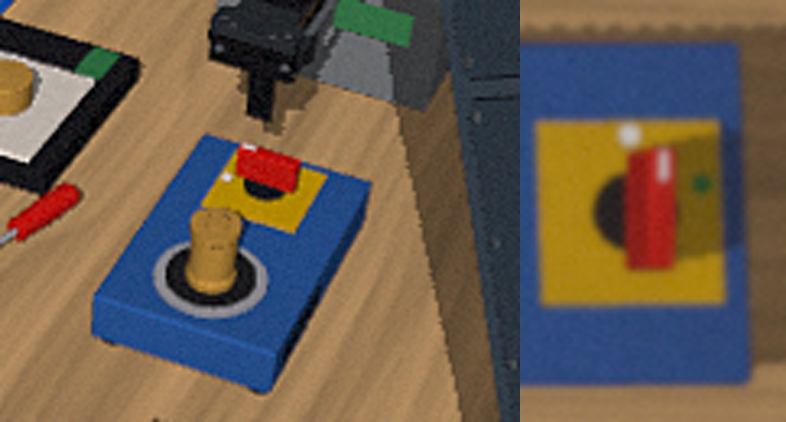

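The barrel stands upright in the middle of the pad, at crop (213,250), clear of the gripper. The handle is free at crop (268,168). Next I grip the handle.

```bash
python3 -m jog '[{"tx":-0.1,"ty":-0.4,"tz":2,"roll":0,"jaw":0.6},{"tx":0,"ty":0,"tz":3,"roll":0,"jaw":0.6},{"tx":0,"ty":0,"tz":2.5,"roll":0,"jaw":0.6},{"tx":0,"ty":0,"tz":1.5,"roll":0,"jaw":0.6},{"tx":0,"ty":0,"tz":0.4,"roll":0,"jaw":0.3},{"tx":0,"ty":0,"tz":0,"roll":0,"jaw":0.3},{"tx":0,"ty":0,"tz":0,"roll":0,"jaw":0.3},{"tx":0,"ty":0,"tz":0,"roll":0,"jaw":0}]' && python3 -m jog '[{"tx":0,"ty":0,"tz":0,"roll":0,"jaw":0},{"tx":0,"ty":0,"tz":0,"roll":0,"jaw":0},{"tx":0,"ty":0,"tz":0,"roll":0,"jaw":0},{"tx":0,"ty":0,"tz":0,"roll":0,"jaw":0}]'
```

```text
time_s: 13.3
position: [0.5552, -0.3218, 0.098]
tcp_rot: [[1.0, 0.001, 0.002], [0.001, -1.0, -0.002], [0.002, 0.002, -1.0]]
force: [-0.3, 0.3, 0.5]
opening: 0.357
grasp_force: 0.0
time_s: 13.7
position: [0.5552, -0.3275, 0.0979]
tcp_rot: [[1.0, 0.002, 0.004], [0.002, -1.0, -0.011], [0.004, 0.011, -1.0]]
force: [-2.2, -11.7, -3.8]
opening: 0.159
grasp_force: 30.0
```

The handle pulled the tool 6 mm towards -y. I shift to relieve that, then turn.

```bash
python3 -m jog '[{"tx":0,"ty":0.6,"tz":0,"roll":0,"jaw":0},{"tx":0,"ty":0,"tz":0,"roll":0,"jaw":0}]' && python3 -m jog '[{"tx":0,"ty":0,"tz":0,"roll":0.1,"jaw":0},{"tx":0,"ty":0,"tz":0,"roll":0.1,"jaw":0},{"tx":0,"ty":0,"tz":0,"roll":0.1,"jaw":0},{"tx":0,"ty":0,"tz":0,"roll":0.1,"jaw":0}]'; python3 -c "
from rig import *;print(read_state()['moment'])"
```

```text
time_s: 13.9
position: [0.5552, -0.328, 0.0978]
tcp_rot: [[1.0, -0.0, 0.002], [-0.0, -1.0, -0.001], [0.002, 0.001, -1.0]]
force: [0.3, -0.4, 4.2]
opening: 0.159
grasp_force: 30.0
time_s: 14.3
position: [0.5552, -0.3276, 0.0978]
tcp_rot: [[0.92, -0.392, 0.002], [-0.392, -0.92, -0.002], [0.003, 0.001, -1.0]]
force: [1.0, 0.6, 4.2]
opening: 0.16
grasp_force: 30.0
[-0.00667502 -0.01356749  0.09740524]
```

```bash
python3 -m jog '[{"tx":0,"ty":0,"tz":0,"roll":0.1,"jaw":0},{"tx":0,"ty":0,"tz":0,"roll":0.1,"jaw":0},{"tx":0,"ty":0,"tz":0,"roll":0.1,"jaw":0},{"tx":0,"ty":0,"tz":0,"roll":0.1,"jaw":0},{"tx":0,"ty":0,"tz":0,"roll":0.1,"jaw":0},{"tx":0,"ty":0,"tz":0,"roll":0.1,"jaw":0},{"tx":0,"ty":0,"tz":0,"roll":0.1,"jaw":0}]'; M='python3 -c "from rig import *;import numpy as n;s=read_state();R=s[\"tcp_rot\"];print(s[\"moment\"],n.degrees(n.arctan2(R[1][0],R[0][0])))"'; eval "$M"; for i in 1 2 3; do python3 -m jog '[{"tx":0,"ty":0,"tz":0,"roll":0.04,"jaw":0},{"tx":0,"ty":0,"tz":0,"roll":0,"jaw":0}]' | grep force:; eval "$M"; done
```

```text
time_s: 15.0
position: [0.5556, -0.3272, 0.0978]
tcp_rot: [[0.451, -0.892, 0.003], [-0.892, -0.451, -0.002], [0.003, -0.002, -1.0]]
force: [1.9, 1.1, 4.4]
opening: 0.157
grasp_force: 30.0
[ 0.33141005 -0.22139835  0.09343961] -63.175460602615814
force: [1.6, 1.2, 5.6]
grasp_force: 30.0
[ 0.40102124 -0.23534704 -0.08729802] -65.25132848388161
force: [2.3, 1.5, 5.9]
grasp_force: 30.0
[ 0.38825705 -0.298273    0.0816228 ] -67.49670355301443
force: [2.2, 2.3, 6.4]
grasp_force: 30.0
[ 0.47020512 -0.3983747   0.61122268] -69.65503337944399
```

```bash
M='python3 -c "from rig import *;import numpy as n;s=read_state();R=s[\"tcp_rot\"];print(s[\"moment\"],n.degrees(n.arctan2(R[1][0],R[0][0])))"'; for i in 1 2 3; do python3 -m jog '[{"tx":0,"ty":0,"tz":0,"roll":0.03,"jaw":0},{"tx":0,"ty":0,"tz":0,"roll":0,"jaw":0},{"tx":0,"ty":0,"tz":0,"roll":0,"jaw":0}]' | grep force:; eval "$M"; done
```

```text
force: [1.5, 2.0, 5.6]
grasp_force: 30.0
[ 0.48578011 -0.35755355  0.72128837] -71.29788131327022
force: [2.0, 2.3, 5.7]
grasp_force: 30.7
[ 0.57089117 -0.3628262   0.58080061] -73.05248790183967
force: [1.5, 1.7, 6.0]
grasp_force: 32.5
[ 0.55384649 -0.40670038  0.86774986] -74.71298409128741
```

```bash
python3 -m jog '[{"tx":0,"ty":0,"tz":0,"roll":0,"jaw":0.5},{"tx":0,"ty":0,"tz":0,"roll":0,"jaw":0.5},{"tx":0,"ty":0,"tz":0,"roll":0,"jaw":0.5},{"tx":0,"ty":0,"tz":0,"roll":0,"jaw":0.5},{"tx":0,"ty":0,"tz":-2,"roll":0,"jaw":0.5},{"tx":0,"ty":0,"tz":-3,"roll":0,"jaw":0.5},{"tx":0,"ty":0,"tz":-4,"roll":0,"jaw":0.5},{"tx":0,"ty":0,"tz":-4,"roll":0,"jaw":0.5}]' && python3 -m jog '[{"tx":3,"ty":0,"tz":-2,"roll":0,"jaw":0.5},{"tx":4,"ty":0,"tz":0,"roll":0,"jaw":0.5},{"tx":4,"ty":0,"tz":0,"roll":0,"jaw":0.5},{"tx":4,"ty":0,"tz":0,"roll":0,"jaw":0.5},{"tx":3,"ty":0,"tz":0,"roll":0,"jaw":0.5},{"tx":0,"ty":0,"tz":0,"roll":0,"jaw":0.5}]'
python3 - <<'E'
from h import *
C={n:capture(n) for n in("top","side")}
s=cv2.resize(C["side"]["img"][120:220,320:440],(480,400),interpolation=2); t=cv2.resize(C["top"]["img"][205:300,475:545],(295,400),interpolation=2)
cv2.imwrite("pics/v4.png",np.hstack([s,t])[:,:,::-1])
cv2.imwrite("pics/top4.png",C["top"]["img"][:,:,::-1])
for z in(.092,.096): print(z,handle(z,np.radians(-68),g=(.5555,-.3275)), handle(z,np.radians(-68),("side",),g=(.5555,-.3275)))
E
```

```text
time_s: 17.3
position: [0.5536, -0.327, 0.2269]
tcp_rot: [[0.258, -0.966, -0.002], [-0.966, -0.258, 0.001], [-0.002, 0.002, -1.0]]
force: [1.6, -0.3, 0.4]
opening: 0.499
grasp_force: 0.0
time_s: 17.9
position: [0.6002, -0.5057, 0.2449]
tcp_rot: [[0.255, -0.967, -0.0], [-0.967, -0.255, -0.002], [0.002, 0.001, -1.0]]
force: [-0.7, 0.9, -0.8]
opening: 0.5
grasp_force: 0.0
0.092 (array([ 0.55559086, -0.32623728]), np.float64(-67.97163871181971), np.float64(-1.6634307425792723)) (array([ 0.5559297 , -0.32703578]), np.float64(-68.01370094508073), np.float64(-0.8633672744494435))
0.096 (array([ 0.55465014, -0.32300899]), np.float64(-67.89055978216265), np.float64(-1.6553031914589627)) (array([ 0.55431941, -0.3222392 ]), np.float64(-67.83420061820995), np.float64(-0.8555762949136724))
```

View pics/v4.png

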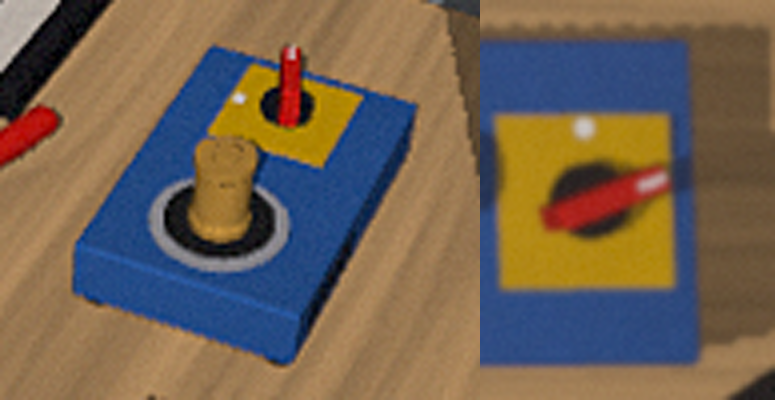

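The handle is at -68°, with its white mark covering the green dot. The gripper turned on to -75° and slipped, so the handle is at its stop. The barrel still stands upright on the pad. I do a last check of the bystanders and hand in.

```bash
python3 - <<'E'
from h import *
c=capture("side")
o=cv2.imread("pics/side0.png")[:,:,::-1]; d=cv2.absdiff(c["img"],o).max(2); d[:, 430:]=0
k,l,st,ce=cv2.connectedComponentsWithStats((cv2.medianBlur(d,3)>50).astype(np.uint8)); print([s.tolist() for s in st[1:] if s[4]>8])
print(hand_in())
E
```

```text
[[375, 0, 55, 71, 2003], [383, 132, 20, 20, 218], [367, 154, 18, 27, 370], [342, 241, 23, 35, 483]]
the job is handed in; nothing more can be done
None
```

The cored barrel (weighed at about 6.7 N) is standing upright on the shaker pad and the red handle is turned to its on stop. The other three barrels and everything else the camera could see stayed put, and the job is handed in.

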